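# Switch the kitchen radio on and tune it one click

## Task

Switch on the small wooden radio by pressing the round push button on its top fully down and letting it go; then, with a fingertip laid lightly on it, roll the larger of the two knurled wheels (tuning) away from the radio's front by one click, so that its broad light rib comes to rest at the very top, between the two white marks. Do not turn the smaller wheel (volume), do not pinch or lift anything, and leave the other things where they lie.

Things in the scene. Friction and masses are not known exactly. Their poses are not given: they have to be found in the camera images.
- radio: wooden radio, fixed, 100 mm deep (x) x 200 mm wide (y) x 70 mm high, dark front with a grille. Origin: centre of its underside; x points from its front (robot side) to its back, y to the left, z up. On its flat top: the push button in the middle and a knurled wheel at each side, 62 mm from the middle; which wheel is left and which right changes from run to run.
- power_top (a point): centre of the top face of the round push button (aluminium, 22 mm across, in a black housing), in the middle of the radio's top, 12 mm nearer to its front than the wheels.
- power (a joint): travel of the push button in m: 0 up, 0.005 fully down (about 4 N). A spring returns it when it is let go; a press counts beyond 0.0035.
- tuner: the tuning unit on the radio's top: a flat black bezel 60 x 36 mm, 2 mm thick, from whose slot the larger knurled wheel stands out (48 mm diameter, 18 mm wide, its axis level and along the unit's y). Origin: centre of the bezel's underside, on the radio's top, right under the wheel's crest. Axes as the radio's.
- tuner_top (a point): crest (highest point) of the tuning wheel's rim, mid width, 12 mm above the radio's top; it does not turn with the wheel. The rim takes at most 3 N along it to turn: a fingertip pressed down on the crest with 5 to 15 N and drawn along carries the rim with it without slip. The wheel does not give downwards.
- tuning_wheel (a joint): angle of the tuning wheel, rad; grows as its top rolls away from the radio's front (radio's +x). Notches at 0, 0.6, 1.2; stops at -0.2 and 1.4. Starts in notch 0, the broad light rib 34 degrees in front of the crest; at 0.6 the rib is on the crest between two white marks on the bezel. Click to click the rim travels 14 mm; past half way (0.3) the wheel snaps on by itself if let go.
- volume: the volume unit, at the other side of the radio's top: bezel 42 x 26 mm, 2 mm thick, with the smaller knurled wheel (30 mm diameter, 10 mm wide, standing 8 mm above the radio's top). Origin: centre of the bezel's underside, axes as the radio's. Not to be turned.
- volume_mark (a point): the light rib on the rim of the volume wheel, 15 mm from its axis; it turns with the wheel, which has no clicks and turns easily.
- shaker: glass shaker with a grey cap, 44 mm across, 100 mm tall, upright behind the radio, its origin at the underside. Loose; leave it.
- teaspoon: teaspoon, 130 x 26 x 11 mm, lying on the worktop in front of the radio. Loose; leave it.
- lemon: lemon, 78 x 55 x 56 mm, on the worktop to the right. Loose; leave it.
- mandarin_a: mandarin, 60 mm across, on the worktop to the left of the radio. Loose; leave it.
- butter_block: wrapped block of butter, 73 x 102 x 37 mm, on the worktop to the right. Loose; leave it.
- red_lid_jar: jar with a screw lid, 84 mm across, 120 mm tall, on the worktop at the far right. Loose; leave it.
- table_mug: ceramic mug, 82 x 112 x 94 mm, upright to the right of the toaster. Loose; leave it.
- teaspoon_b: second teaspoon, 130 x 26 x 11 mm, on the worktop at the far left, before the sink. Loose; leave it.

How it is judged:
By the outcome, as a careful person would: the job done as asked, in the order asked, and still so for the second after the job is handed in, with the robot touching nothing.
It also fails if it takes over 42 s, if anything falls off the work surface, if the arm or the gripper's body presses on something with over 40 N, if the wrist force passes 120 N, or if a joint passes its speed limit or range.

## Robot

A 6-joint arm with a two-finger parallel gripper is mounted at the origin on a cart in front of the work surface, level with it; the furniture and walls round the work are solid. World frame = base frame: x ahead of the robot, y to its left, z up, the work surface at z = 0. Lengths are in mm, angles in rad, forces in N, time in s.
With the tool pointing down it reaches from about 300 to 825 mm from the base axis. Payload 5.4 kg.
Tool frame: the origin (TCP) lies midway between the tips of the shut fingers; the grasp point (between the pads) lies 19 mm behind it (grasp_offset is the distance from the TCP to the grasp point, in mm); z points along the fingers, y is the line along which they close (so a half turn about z gives the same grasp; the last joint's range is limited). The gripper opens to 92 mm and grips with 3 to 60 N. Pads are 20 mm wide; open, the fingers measure 128 mm over their backs; the gripper's body (75 mm by 189 mm) begins 69 mm behind the grasp point.
Start: joints at [1.029, 0.158, 1.597, -0, 1.386, -0.21], TCP at [187.313, 543.617, 214.601] pointing down, gripper open.
Joint ranges: [-2.91, 2.91], [-0.94, 2.29], [0.18, 2.7], [-1.29, 4.43], [0.17, 2.64], [-3, 3]. Speed limits (rad/s): [2.57, 2.57, 3.14, 3.14, 3.14, 3.14].

## Interface

Orientations are given as a rotation vector (axis times angle).
In Python, from cell import observe, camera, camera_params, hand_in, find_in, masks_of, grasp_offset gives the robot as it stands.
- The arm moves only by the shell command python3 -m creep 'ROWS' [OPENING] [FORCE]. ROWS is JSON, a list that holds one entry, the list of rows, each a list of 6 numbers: the shift along the tool's x, y, z each as a share of 150 mm, from -1 to 1, then the turn, a rotation vector about the tool's x, y, z each as a share of pi rad, from -1 to 1. In form: [[[tx, ty, tz, ax, ay, az], ...]]. A call has 1 to 20 rows; each row is the pose to reach, as a shift and turn from the pose commanded when the call began, along the tool's axes at that moment, turning the shorter way round; what a row does not reach only later rows make up. A row lasts 1/8 s, in which the tool goes at most 62.5 mm and 10.7 degrees, less where a joint would pass 70% of its speed; a pose out of reach is approached as far as the arm can. A call with a number of a shift or a turn outside -1 to 1 is refused whole. A call with a gripper value outside its range is refused whole. OPENING is the gripper's target within -1 to 1 (shut at 1, half-way at 0, fully open at -1), set as the call begins (- or left out, the last holds). The fingers move at their own pace and stop on an object; FORCE is the grip in N (left out, the last holds). Time passes only in rows, so rows that repeat a pose let the fingers close. It gives the time, the measured TCP pose, the force, the opening and the grip force at its end, in the units of the state.
- observe(): the state, without advancing time (a new reading comes with each control period).
- camera(name): name is "side" or "top" or "wrist"; returns (picture, depth): 384x512x3 uint8, blue, green, red; 384x512 float32, mm along the optical axis (not along the pixel's ray), 0 where there is no reading.
- camera_params(name): a dict with "fx", "fy", "cx", "cy" (pixels), "extrinsics" (4x4, takes a point from camera to world coordinates); the wrist camera has in their place "hand_eye" (4x4, takes a point from camera to tool coordinates, whose origin is the TCP and whose axes are the flange's). Camera axes: x right, y up, looking along -z (the intrinsics and any distortion apply to the point x, -y, -z); pixel columns grow to the right and rows downward; lengths in mm; the calibration is good to about 2 mm. A picture is of the moment at which its call begins: read the wrist's pose just before it. camera_params takes no time and is no camera call.
- hand_in(): hands the job in; it is judged then, once.
Trained networks look in the newest picture that a camera, given by its name, has taken for a name from the list of things; names that differ only in an ending like _2 or _b are one class to them, and where a whole thing is asked for, a point or a joint stands for the part that bears it (a point fixed in the world has none). Each returns a list of dicts, best first, with "p" (0 to 1); they miss things now and then, are a little off and sometimes report something else, mostly with a low value. They report only what shows in the picture. A call takes as long as a camera call.
- find_in(camera, query): "at" ([row, column] in pixels, amid what is visible of it).
- masks_of(camera, query): "region" (384x512 bool, what is visible of it) and "at" ([row, column] in pixels, amid what is visible of it).
The state is a dict: "time_s": time; "joint_positions": joint angles; "dq": joint speeds; "tau": joint torques, N m; "position": TCP position; "eef_rot": TCP orientation; "ft_force": force on the tool from outside, world axes, zero at the start; "moment": the same for the moment, N m; "finger_gap": finger opening in mm; "finger_force": force on a finger pad.
Only numpy, scipy, OpenCV 4.12 (cv2) and the standard library are available. Lean on these libraries where they do the work, as an engineer would, in place of code of your own. Each camera call takes 0.05 s, during which the arm holds its last target. There are 200 camera calls.

## Working session

There is one attempt and no reset: what is moved stays moved. The work goes in short steps, Python scripts to look and compute and a shell command to move; the robot and the scene stay as the last step left them, time stands still between calls to the robot, and variables do not carry over. Pictures are saved under pics/ and viewed, at most 10 in all, crops included, and the job is handed in when it is done.

```bash
mkdir -p pics; cat > h.py <<'E'
import numpy as np, cv2
from cell import *
from scipy.spatial.transform import Rotation as R
def ext(cam):
    p=camera_params(cam)
    if cam!="wrist": return p,np.array(p["extrinsics"])
    s=observe(); T=np.eye(4); T[:3,:3]=R.from_rotvec(s["eef_rot"]).as_matrix(); T[:3,3]=s["position"]
    return p,T@np.array(p["hand_eye"])
def world(cam,depth,rc,E=None,w=2):
    p,E=E or ext(cam)
    r,c=int(round(rc[0])),int(round(rc[1])); d=depth[r-w:r+w+1,c-w:c+w+1]; d=np.median(d[d>0])
    return (E@np.array([(rc[1]-p["cx"])/p["fx"]*d,-(rc[0]-p["cy"])/p["fy"]*d,-d,1]))[:3]
E
python3 - <<'E'
from h import *
print(observe())
for c in ["top","side"]:
    e=ext(c); im,d=camera(c); cv2.imwrite(f"pics/{c}1.png",im)
    print(c,camera_params(c))
    for q in ["radio","power_top","tuner_top","tuner","volume","volume_mark","shaker"]:
        for f in find_in(c,q)[:2]:
            try: print(q,round(f["p"],2),np.round(f["at"]),world(c,d,f["at"],e).round(1))
            except Exception as x: print(q,f,x)
E
```

```text
{'time_s': 0.0, 'joint_positions': array([ 1.02890382e+00,  1.59028258e-01,  1.59823008e+00,  1.92030170e-05,
        1.38619731e+00, -2.10085809e-01]), 'dq': array([ 5.45845385e-05, -8.29591281e-05, -8.48024315e-06,  1.95494798e-03,
       -1.17068214e-03, -9.83704153e-04]), 'tau': array([-1.08199347e-03, -3.85580349e+01, -3.22104120e+01,  7.00132409e-02,
        3.78355861e-02, -1.23512800e-04]), 'position': array([186.98393426, 543.08696274, 213.63168589]), 'eef_rot': array([-5.18702532e-01, -3.09776318e+00,  2.71047103e-03]), 'ft_force': array([ 0.29194211,  0.38025105, -0.00628799]), 'moment': array([-0.04158905,  0.05533298, -0.01720824]), 'finger_force': 0.0, 'finger_gap': 91.6546400184046}
top {'fx': 347.6745888474938, 'fy': 347.6745888474938, 'cx': 255.08078494226612, 'cy': 193.118664959254, 'extrinsics': array([[-2.41140826e-02,  9.95016258e-01, -9.67530702e-02,
         4.06667806e+02],
       [-9.99703197e-01, -2.36649749e-02,  5.78679998e-03,
         5.41619097e+01],
       [ 3.46830108e-03,  9.68638970e-02,  9.95291594e-01,
         1.07280835e+03],
       [ 0.00000000
[... 459 characters left out ...]
407, 'fy': 459.5179602881407, 'cx': 258.3748106203041, 'cy': 189.4896281560714, 'extrinsics': array([[-9.16382489e-01,  2.14836636e-01, -3.37769676e-01,
         2.08014852e+01],
       [-4.00238299e-01, -4.76463386e-01,  7.82810287e-01,
         1.10152078e+03],
       [ 7.24144456e-03,  8.52542000e-01,  5.22608553e-01,
         7.74538841e+02],
       [ 0.00000000e+00,  0.00000000e+00,  0.00000000e+00,
         1.00000000e+00]])}
radio 0.89 [216. 245.] [455.  186.2  71.3]
tuner_top 0.65 [187. 255.] [482.7  53.8  81.8]
tuner 0.33 [192. 217.] [581.7 104.5  66.4]
volume 0.62 [273. 228.] [406.5 383.6  46.3]
volume 0.39 [211. 237.] [480.7 180.3  76.6]
shaker 0.88 [193. 219.] [577.6 102.5  64.9]
```

```bash
python3 - <<'E'
import cv2,numpy as np
a=cv2.imread("pics/top1.png");b=cv2.imread("pics/side1.png")
a=cv2.resize(a[140:260,140:340],(800,480));cv2.imwrite("pics/a.png",a)
from cell import *; print(camera_params("wrist"))
E
```

```text
{'fx': 288.51397375615727, 'fy': 288.51397375615727, 'cx': 257.37572937631876, 'cy': 187.82261812844666, 'hand_eye': array([[ 1.09189761e-03,  9.64643130e-01,  2.63557280e-01,
         7.38146854e+01],
       [ 9.99999381e-01, -9.96338817e-04, -4.96231917e-04,
        -2.06093137e-02],
       [-2.16094360e-04,  2.63557659e-01, -9.64643620e-01,
        -1.71488660e+02],
       [ 0.00000000e+00,  0.00000000e+00,  0.00000000e+00,
         1.00000000e+00]])}
```

View pics/a.png

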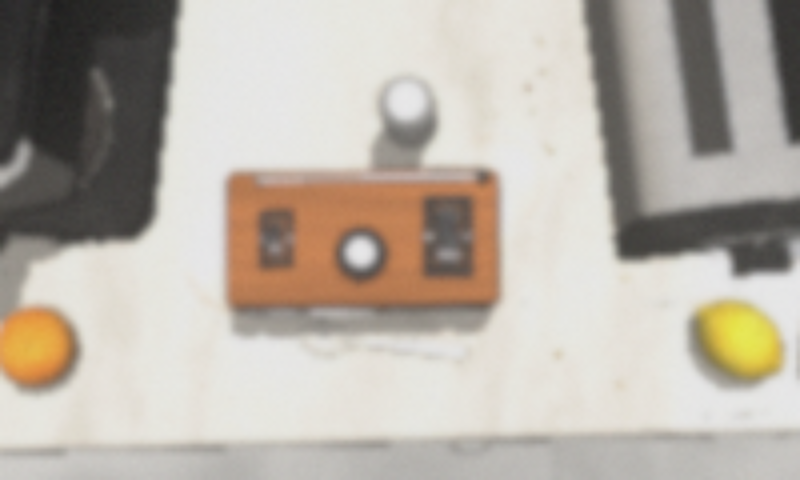

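View pics/side1.png

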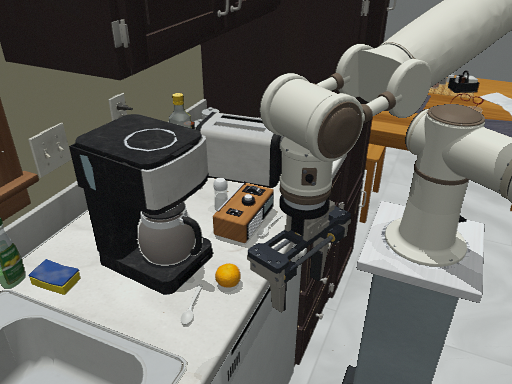

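```bash
python3 - <<'E'
from h import *
p,E=ext("top"); im,d=camera("top")
r,c=np.mgrid[0:384,0:512]; P=np.stack([(c-p["cx"])/p["fx"]*d,-(r-p["cy"])/p["fy"]*d,-d,np.ones_like(d)],-1)@E.T
ok=d>0
# grid of max height per 40mm cell
print("y:",[y for y in range(480,-200,-40)])
for x in range(760,280,-40):
    print(x,[int(np.percentile(P[...,2][m],98)) if (m:=ok&(abs(P[...,0]-x)<20)&(abs(P[...,1]-y)<20)).any() else -1 for y in range(480,-200,-40)])
m=masks_of("top","radio")[0]["region"]&ok
top=m&(abs(P[...,2]-70)<8)
print(top.sum(),cv2.minAreaRect(P[top][:,:2].astype(np.float32)),np.median(P[top][:,2]))
E
```

```text
y: [480, 440, 400, 360, 320, 280, 240, 200, 160, 120, 80, 40, 0, -40, -80, -120, -160]
760 [-1, -1, -1, -1, -1, 4, 4, 4, 3, 4, 85, 90, 92, 4, 185, 186, -1]
720 [-1, -1, -1, -1, -1, 221, 245, 4, 4, 4, 4, 89, 88, 178, 188, 189, 188]
680 [-1, 349, 350, 350, 349, 348, 300, 4, 4, 4, 4, 4, 5, 175, 188, 189, 189]
640 [-1, 350, 350, 350, 737, 763, 768, 764, 764, 763, 762, 756, 752, 745, 188, 751, 754]
600 [350, 349, 350, 678, 725, 767, 768, 767, 765, 764, 763, 762, 764, 763, 762, 757, 756]
560 [349, 349, 350, 350, 350, 349, 3, 4, 4, 92, 101, 5, 5, 142, 188, 189, 189]
520 [341, 349, 349, 349, 349, 348, 3, 75, 76, 77, 78, 77, 5, 4, 187, 188, 190]
480 [4, 9, 336, 345, 336, 333, 5, 79, 77, 93, 83, 83, 64, 5, 186, 188, 188]
440 [11, 9, 47, 49, 4, 4, 4, 72, 73, 80, 74, 73, 4, 4, 4, 139, 142]
400 [3, 3, 48, 52, 31, 3, 4, 4, 6, 12, 10, 5, 4, 4, 4, 49, 57]
360 [4, 3, 5, 4, 4, 4, 4, 4, 4, 3, 4, 5, 4, 5, 4, 4, 5]
320 [0, 1, 2, 1, 0, 2, 0, 3, 1, 1, 0, 0, 0, 1, 1, 1, 0]
1822 ((486.24078369140625, 118.5565414428711), (197.7963104248047, 102.61353302001953), 89.66624450683594) 70.33198489416907
```

```bash
python3 -m creep '[[[-0.87,-0.9,0,0,0,0.394],[-0.87,-0.9,0,0,0,0.394],[-0.87,-0.9,0,0,0,0.394],[-0.87,-0.9,0,0,0,0.394],[-0.87,-0.9,0,0,0,0.394],[-0.87,-0.9,0,0,0,0.394],[-0.87,-0.9,0,0,0,0.394]]]' 1 10
```

```text
time_s: 1.78
position: [266.8, 373.4, 214.7]
eef_rot: [2.225, 2.218, 0.0]
ft_force: [-0.1, -0.3, 0.4]
finger_gap: 24.1
finger_force: 0.0
```

```bash
python3 -m creep '[[[-0.95,0.4,0,0,0,0],[-0.95,0.4,0,0,0,0],[-0.95,0.4,0,0,0,0]]]' && python3 -m creep '[[[-0.77,0.98,0,0,0,0],[-0.77,0.98,0,0,0,0],[-0.77,0.98,0,0,0,0],[-0.77,0.98,0,0,0,0],[-0.77,0.98,0,0,0,0]]]' && python3 - <<'E'
from h import *
c="wrist";e=ext(c); im,d=camera(c); cv2.imwrite("pics/w1.png",im)
for q in ["radio","power_top","tuner_top","tuner","volume","volume_mark"]:
    for f in find_in(c,q)[:2]:
        print(q,round(f["p"],2),np.round(f["at"]),world(c,d,f["at"],e).round(1))
E
```

```text
time_s: 2.15
position: [327.6, 229.0, 214.8]
eef_rot: [2.222, 2.22, 0.001]
ft_force: [-1.1, 0.9, 0.2]
finger_gap: 0.5
finger_force: 0.0
time_s: 2.78
position: [473.6, 115.9, 214.4]
eef_rot: [-2.22, -2.222, 0.001]
ft_force: [-1.1, 0.4, 0.1]
finger_gap: 0.3
finger_force: 0.0
radio 0.59 [151. 272.] [489.7 145.6  71.2]
power_top 0.83 [178. 261.] [477.4 121.   92.2]
tuner_top 0.62 [210. 286.] [507.3  77.5  71.6]
tuner 0.63 [215. 286.] [507.4  72.3  73.1]
volume 0.71 [117. 273.] [490.  182.2  79.5]
volume 0.15 [177. 258.] [474.4 121.4  92.2]
volume_mark 0.63 [116. 275.] [491.9 182.9  79. ]
```

View pics/w1.png

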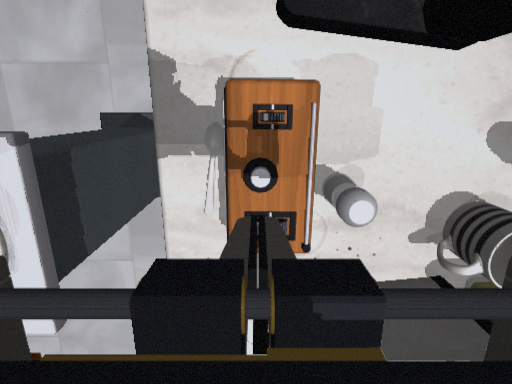

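```bash
python3 - <<'E'
from h import *
def cloud(c):
    p,E=ext(c); im,d=camera(c)
    r,cc=np.mgrid[0:384,0:512]; P=np.stack([(cc-p["cx"])/p["fx"]*d,-(r-p["cy"])/p["fy"]*d,-d,np.ones_like(d)],-1)@E.T
    return im,P[...,:3],d>0
im,P,ok=cloud("wrist")
near=lambda x,y,a,b:(abs(P[...,0]-x)<a)&(abs(P[...,1]-y)<b)&ok
z=P[...,2]
m=near(477,121,25,25)
print("hist z near button",np.histogram(z[m],bins=np.arange(64,100,2)))
b=m&(z>86); print("button",b.sum(),P[b].mean(0),P[b].min(0),P[b].max(0),np.median(z[b]))
h=m&(z>74); print("housing+",h.sum(),(P[h].min(0)+P[h].max(0))/2,np.ptp(P[h],0))
m=near(490,182,20,15); v=m&(z>75.5); print("vol",v.sum(),P[v].mean(0),np.ptp(P[v],0),P[v].max(0))
t=near(487,150,60,75)&(z>60)&(z<76); r=cv2.minAreaRect(P[t][:,:2].astype(np.float32)); print("rad",r,np.median(z[t]))
# dark bezel outline pixels of volume
g=im.max(2); 
s=near(490,182,30,24)&(z>66)&(g<45); print("volbezel",s.sum(),cv2.minAreaRect(P[s][:,:2].astype(np.float32)))
cv2.imwrite("pics/c1.png",cv2.resize(im[80:260,210:330],None,fx=4,fy=4,interpolation=cv2.INTER_CUBIC)[:600])
E
```

```text
hist z near button (array([  0,   0,  41, 782, 164,   7,  11,  10,  56, 451,  87,   8,  23,
       130, 170,   1,   0]), array([64, 66, 68, 70, 72, 74, 76, 78, 80, 82, 84, 86, 88, 90, 92, 94, 96,
       98]))
button 20671 [476.52417525 136.48513294 316.44522333] [452.00474771 104.7524555   86.1330697 ] [501.99846748 145.99965662 343.92607158] 328.49910093956004
housing+ 21293 [477.00160759 124.12682305 209.04529198] [ 49.99371977  43.74566714 269.7615592 ]
vol 193 [489.46460559 182.88007572  78.2113283 ] [21.94003641  9.19738756  5.30885724] [500.67575184 187.52091624  80.86513361]
rad ((487.5419006347656, 147.84324645996094), (145.87709045410156, 104.0049819946289), 89.5726318359375) 71.26392788217476
volbezel 439 ((489.29150390625, 182.14891052246094), (40.07313919067383, 24.73118019104004), 0.1650954633951187)
```

View pics/c1.png

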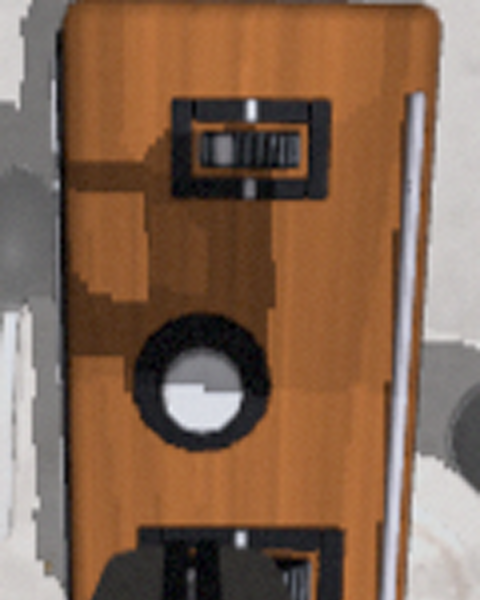

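```bash
python3 -m creep '[[[0.033,0.023,0.4,0,0,0],[0.033,0.023,0.77,0,0,0],[0.033,0.023,0.77,0,0,0],[0.033,0.023,0.77,0,0,0]]]' && python3 -m creep '[[[0,0,0.02,0,0,0],[0,0,0.04,0,0,0],[0,0,0.04,0,0,0]]]'
```

```text
time_s: 3.68
position: [478.8, 120.8, 101.2]
eef_rot: [2.218, 2.222, 0.003]
ft_force: [-0.0, 0.3, -0.0]
finger_gap: 0.7
finger_force: 0.0
time_s: 4.05
position: [477.7, 120.7, 93.5]
eef_rot: [2.22, 2.222, 0.001]
ft_force: [0.6, -0.1, 0.4]
finger_gap: 0.6
finger_force: 0.0
```

```bash
python3 -m creep '[[[0,0,0.013,0,0,0],[0,0,0.027,0,0,0],[0,0,0.027,0,0,0]]]' && python3 -m creep '[[[0,0,0.013,0,0,0],[0,0,0.013,0,0,0]]]' && python3 -m creep '[[[0,0,0.007,0,0,0],[0,0,0.007,0,0,0]]]'
```

```text
time_s: 4.42
position: [477.8, 120.7, 89.2]
eef_rot: [2.22, 2.223, 0.001]
ft_force: [0.5, -0.1, 3.3]
finger_gap: 0.4
finger_force: 1.1
time_s: 4.68
position: [477.8, 120.7, 87.3]
eef_rot: [2.22, 2.222, 0.001]
ft_force: [-0.5, 0.2, 3.7]
finger_gap: 0.5
finger_force: 1.6
time_s: 4.92
position: [477.7, 120.7, 86.3]
eef_rot: [2.22, 2.223, 0.001]
ft_force: [0.0, -0.5, 5.0]
finger_gap: 0.5
finger_force: 2.4
```

```bash
python3 -m creep '[[[0,0,0.007,0,0,0],[0,0,0.007,0,0,0]]]' && python3 -m creep '[[[0,0,0.007,0,0,0],[0,0,0.007,0,0,0]]]'
```

```text
time_s: 5.18
position: [477.8, 120.7, 86.2]
eef_rot: [2.22, 2.223, 0.0]
ft_force: [-4.0, -0.1, 13.1]
finger_gap: 0.7
finger_force: 6.0
time_s: 5.42
position: [477.9, 120.7, 86.1]
eef_rot: [2.22, 2.223, -0.0]
ft_force: [-6.4, -0.3, 18.2]
finger_gap: 0.2
finger_force: 9.4
```

```bash
python3 -m creep '[[[0,0,-0.05,0,0,0],[0,0,-0.25,0,0,0],[-0.42,0.035,-0.25,0,0,0],[-0.42,0.035,-0.25,0,0,0],[-0.42,0.035,-0.25,0,0,0]]]' && python3 - <<'E'
from h import *
for c in ["side","top"]:
    im,d=camera(c); e=ext(c)
    for q in ["tuner_top","power_top"]:
        for f in find_in(c,q)[:1]: print(c,q,f["p"],f["at"],world(c,d,f["at"],e).round(1))
    if c=="side": cv2.imwrite("pics/s2.png",cv2.resize(im[150:250,200:310],None,fx=6,fy=6,interpolation=cv2.INTER_CUBIC))
E
```

```text
time_s: 6.05
position: [482.1, 57.9, 120.7]
eef_rot: [-2.22, -2.221, 0.001]
ft_force: [0.2, 0.7, -1.3]
finger_gap: 0.6
finger_force: 0.0
side power_top 0.41 [199.7, 251.0] [463.9 125.7  84.3]
```

View pics/s2.png

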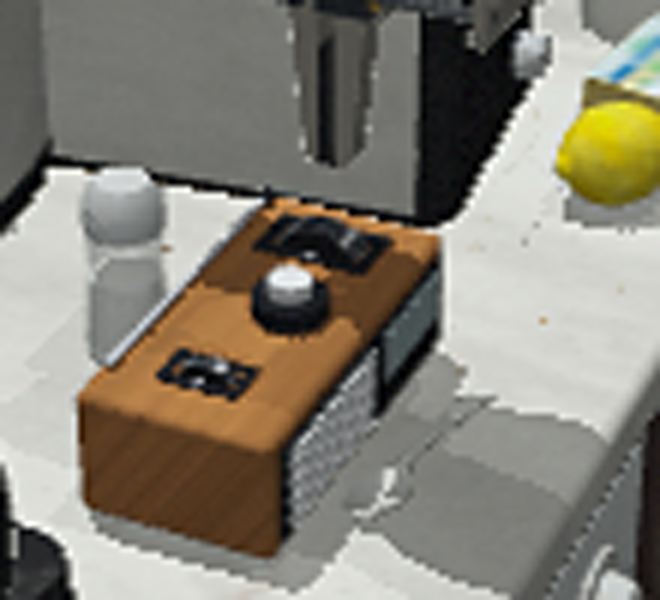

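```bash
python3 -m creep '[[[0,0.007,0.15,0,0,0],[0,0.007,0.235,0,0,0],[0,0.007,0.235,0,0,0],[0,0.007,0.235,0,0,0]]]' && python3 -m creep '[[[0,0,0.007,0,0,0],[0,0,0.007,0,0,0]]]' && python3 -m creep '[[[0,0,0.007,0,0,0],[0,0,0.007,0,0,0]]]'
```

```text
time_s: 6.85
position: [484.2, 57.7, 86.7]
eef_rot: [2.22, 2.223, 0.001]
ft_force: [0.4, -1.7, -0.5]
finger_gap: 0.5
finger_force: 0.0
time_s: 7.1
position: [484.2, 57.6, 85.6]
eef_rot: [2.22, 2.222, 0.001]
ft_force: [0.3, -0.1, 0.3]
finger_gap: 0.4
finger_force: 0.0
time_s: 7.35
position: [483.8, 57.7, 84.1]
eef_rot: [-2.22, -2.223, 0.0]
ft_force: [-0.5, 0.5, 0.2]
finger_gap: 0.3
finger_force: 0.0
```

```bash
python3 -m creep '[[[0,0,0.01,0,0,0],[0,0,0.01,0,0,0]]]' && python3 -m creep '[[[0,0,0.006,0,0,0],[0,0,0.006,0,0,0]]]'
```

```text
time_s: 7.6
position: [483.8, 57.7, 82.5]
eef_rot: [-2.22, -2.223, 0.0]
ft_force: [-0.5, 0.4, 1.0]
finger_gap: 0.7
finger_force: 0.0
time_s: 7.85
position: [484.4, 57.7, 82.3]
eef_rot: [2.219, 2.222, 0.001]
ft_force: [-0.5, 0.1, 4.0]
finger_gap: 0.5
finger_force: 2.1
```

```bash
python3 -m creep '[[[0,0,0.005,0,0,0],[0,0,0.005,0,0,0]]]'
```

```text
time_s: 8.1
position: [485.0, 57.7, 82.2]
eef_rot: [2.219, 2.222, 0.003]
ft_force: [-0.3, 0.6, 7.2]
finger_gap: 0.4
finger_force: 3.9
```

```bash
python3 -m creep '[[[0,0.013,0.002,0,0,0],[0,0.027,0.002,0,0,0],[0,0.027,0.002,0,0,0]]]' && python3 -m creep '[[[0,0.013,0,0,0,0],[0,0.027,0,0,0,0],[0,0.027,0,0,0,0]]]'
```

```text
time_s: 8.48
position: [489.3, 57.6, 82.2]
eef_rot: [2.219, 2.221, 0.003]
ft_force: [-1.3, 0.0, 9.3]
finger_gap: 0.4
finger_force: 4.7
time_s: 8.85
position: [494.2, 57.5, 82.3]
eef_rot: [2.218, 2.22, 0.005]
ft_force: [1.9, 0.4, 6.0]
finger_gap: 0.5
finger_force: 3.2
```

```bash
python3 -m creep '[[[0,0.013,0.002,0,0,0],[0,0.025,0.002,0,0,0],[0,0.025,0.002,0,0,0]]]' && python3 -m creep '[[[0,0,-0.05,0,0,0],[0,0,-0.4,0,0,0],[0,0,-0.4,0,0,0],[0.5,-0.3,-0.7,0,0,0],[0.8,-0.5,-0.7,0,0,0],[0.8,-0.5,-0.7,0,0,0],[0.8,-0.5,-0.7,0,0,0]]]' && python3 - <<'E'
from h import *
c="wrist"; im,d=camera(c); cv2.imwrite("pics/w3.png",im)
im,d=camera("side"); cv2.imwrite("pics/s3.png",cv2.resize(im[175:225,220:290],None,fx=10,fy=10,interpolation=cv2.INTER_CUBIC))
E
```

```text
time_s: 9.22
position: [497.8, 57.5, 82.0]
eef_rot: [2.218, 2.22, 0.005]
ft_force: [0.9, -0.4, 7.6]
finger_gap: 0.3
finger_force: 3.7
time_s: 10.1
position: [419.3, 178.6, 184.7]
eef_rot: [-2.216, -2.226, 0.001]
ft_force: [0.2, -0.3, -0.2]
finger_gap: 0.9
finger_force: 0.0
```

View pics/w3.png

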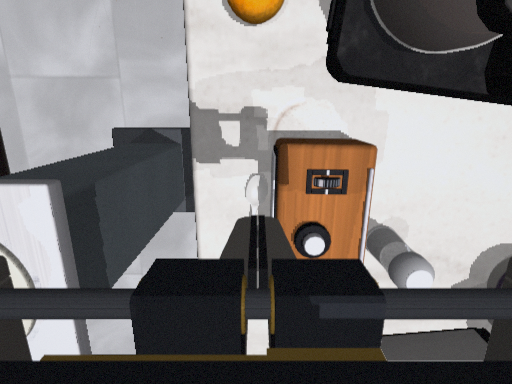

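View pics/s3.png

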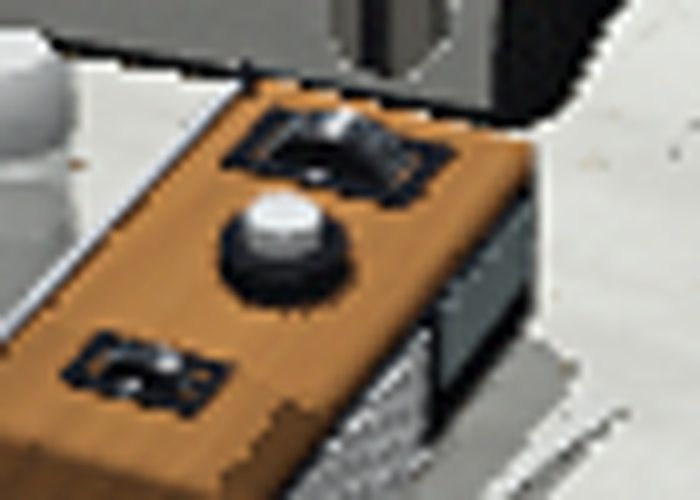

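The wrist picture shows the button at (243,314) and the volume wheel at (181,327). In the side crop the light rib sits at the tuning wheel's crest (120,338), in line with the near mark (175,318), and the button is up. I'll check once more from above.

```bash
python3 -m creep '[[[0.8,-0.6,-0.1,0,0,0],[0.8,-0.6,-0.1,0,0,0],[0.8,-0.6,-0.1,0,0,0],[0.8,-0.6,-0.1,0,0,0]]]'; python3 - <<'E'
from h import *
im,d=camera("top"); cv2.imwrite("pics/t4.png",cv2.resize(im[178:222,192:268],None,fx=10,fy=10,interpolation=cv2.INTER_CUBIC))
E
```

```text
time_s: 10.7
position: [330.2, 297.6, 199.8]
eef_rot: [-2.218, -2.224, 0.001]
ft_force: [0.9, -0.8, 0.4]
finger_gap: 0.3
finger_force: 0.0
```

View pics/t4.png

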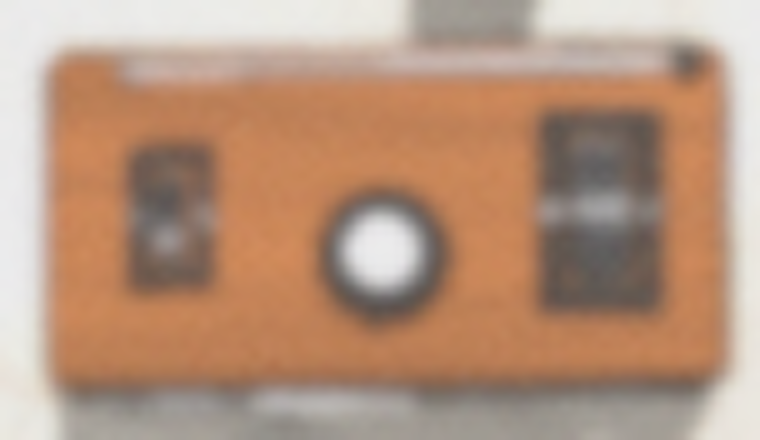

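The light rib at (208,600) lies in line between the two white marks at (212,552) and (212,652), and the volume rib is still where it was.

```bash
python3 -c "from cell import hand_in; print(hand_in())"
```

```text
the job is handed in; nothing more can be done
None
```

I pressed the radio's button fully down and let it go, then rolled the tuning wheel one click so its light rib rests between the white marks. The volume wheel's rib looks unmoved, and the job was handed in at about 11 s with the arm clear.

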